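# Start the glove-drying cabinet by touch

## Robot

A 6-joint arm with a two-finger parallel gripper is mounted at the origin on the work surface. World frame = base frame: x ahead of the robot, y to its left, z up, the work surface at z = 0. Lengths are in m, angles in rad, forces in N, time in s.
With the tool pointing down it reaches from about 0.4 to 0.825 m from the base axis. Payload 7 kg.
Tool frame: the origin (TCP) lies on the mounting face of the last link; the fingertips stand 178 mm ahead of it and the grasp point (between the pads) lies 159 mm ahead of it; z points along the fingers, y is the direction in which the jaws open and shut (so a half turn about z gives the same grasp; the last joint's range is limited). The gripper opens to 88 mm and grips with 3 to 60 N. Pads are 19 mm wide; open, the fingers measure 130 mm over their backs; the gripper's body (78 mm by 193 mm) begins 47 mm behind the grasp point.
Start: joints at [1.499, 0.359, 0.012, 0, -1.224, -0.288], TCP at [0.238, 0.632, 0.405] pointing down, gripper open.
Joint ranges: [-3.07, 3.07], [-1.43, 2.12], [-1.02, 1.25], [-3.03, 1.67], [-3.05, -0], [-3.03, 3.03]. Speed limits (rad/s): [2.39, 2.39, 3.01, 3.14, 3.14, 3.14].

## Interface

Orientations are given as [roll, pitch, yaw] about the fixed x, y, z axes, in that order (R = Rz(yaw) Ry(pitch) Rx(roll)).
In Python, from station import * gives the robot as it stands.
- The arm moves only by the tool arm_command, never from a script. Its argument "targets" is a list of rows, each a list of 3 entries, a list of its own where there are three numbers: the turn, a rotation vector about the world's x, y, z in rad, then the shift along the world's x, y, z in mm, then the closure, from 0 (fully open) to 1 (shut). In form: [[[wx, wy, wz], [tx, ty, tz], fingers], ...]. A call has 1 to 8 rows; each row shifts and turns the commanded pose from where the row before left it; what a row does not reach is not made up. A row lasts 1/10 s, in which the tool goes at most 50 mm and 8.59 degrees, less where a joint would pass 70% of its speed; a pose out of reach is approached as far as the arm can. A call with a gripper value outside its range is refused whole. The fingers move at their own pace and stop on an object; "squeeze" is the grip in N (left out, the last holds). Time passes only in rows, so rows that do not move let the fingers close. It gives the time, the measured TCP pose, the force and the opening at its end, in the units of the state.
- get_state(): the state, without advancing time (a new reading comes with each control period).
- grab_frame(name): name is "side" or "top"; returns (picture, depth): 480x640x3 uint8, red, green, blue; 480x640 float32, m along the optical axis (not along the pixel's ray), 0 where there is no reading.
- camera_params(name): a dict with "mtx" (3x3 intrinsics, pixels), "eye" and "orientation" of the camera in the world. Camera axes: x right, y down, z forward; pixel columns grow to the right and rows downward; lengths in m; the calibration is good to about 2 mm. A picture is of the moment at which its call begins. camera_params takes no time and is no camera call.
- job_done(): hands the job in, once; it reports no verdict.
The state is a dict: "t": time; "q": joint angles; "qd": joint speeds; "joint_efforts": joint torques, N m; "eef_pos": TCP position; "ee_rot": TCP orientation; "force": force on the tool from outside, world axes, zero at the start; "moment": the same for the moment, N m; "width": finger opening in m.
Only numpy, scipy, OpenCV 4.12 (cv2) and the standard library are available. Lean on these libraries where they do the work, as an engineer would, in place of code of your own. Each camera call takes 0.05 s, during which the arm holds its last target.

## Task

Start the drying cabinet: gently push its door fully shut at the white pad, then press the green key fully down, then the yellow key fully down, in that order, each with a light touch of the fingertips. Leave the red key up, do not grip, lift or shove the switches along, and do not disturb anything else on the bench or in the boot tray.

Things in the scene. Friction and masses are not known exactly. Their poses are not given: they have to be found in the camera images.
- cabinet: the fixed white drying cabinet, 200 mm deep (own x), 260 mm wide (own y), 240 mm high; origin at the centre of its underside; its open front faces the robot (own -x) and carries a blue swing door
- cabinet_door (a joint): hinge angle of the cabinet's blue door in rad: 0 = shut, grows as the door swings out towards the robot. The door is a panel 256 mm wide, 236 mm high, 15 mm thick, hinged about a vertical axis on its left side as the robot sees it (+y); a light friction (about 0.12 N m) keeps it where it is left, with no latch or spring. A round steel knob stands about 50 mm out of its outer face near the free edge, centred 108 mm below the pad
- door_hinge (a point): point on the door's vertical hinge axis, at the front edge of the cabinet's left side, at the height of the white pad (208 mm above the bench); when the door is shut its outer face is 16 mm in front of this axis
- door_pad (a point): centre of the outer surface of the white push pad, a disc 40 mm across and 4 mm thick on the door's outer face; 215 mm from the hinge axis along the door, 20 mm in front of it, 30 mm below the door's top edge. A flat white mark 40 mm wide on the blue top edge right above it shows it from above. Turns with the door; own -x points out of the door. A gentle push stays under 30 N
- green_switch: the loose wireless switch with the green key: white round housing 72 mm across and 30 mm high, 0.35 kg, standing on the bench in front of the tray; origin at the centre of its underside
- green_key (a joint): travel of the green key in m: 0 = up (off), 0.010 = fully down (on). It takes about 3 N and stays where it is left; a light press stays under 30 N
- green_top (a point): centre of the top of the round green key, 36 mm across; key up: 44 mm above the bench; fully down: 34 mm
- yellow_switch: the loose wireless switch with the yellow key: white round housing 72 mm across and 30 mm high, 0.35 kg, standing on the bench in front of the tray; origin at the centre of its underside
- yellow_key (a joint): travel of the yellow key in m: 0 = up (off), 0.010 = fully down (on). It takes about 3 N and stays where it is left; a light press stays under 30 N
- yellow_top (a point): centre of the top of the round yellow key, 36 mm across; key up: 44 mm above the bench; fully down: 34 mm
- red_switch: the loose wireless switch with the red key: white round housing 72 mm across and 30 mm high, 0.35 kg, standing on the bench in front of the tray; origin at the centre of its underside
- red_key (a joint): travel of the red key in m: 0 = up (off), 0.010 = fully down (on). It takes about 3 N and stays where it is left; a light press stays under 30 N
- red_top (a point): centre of the top of the round red key, 36 mm across; key up: 44 mm above the bench; fully down: 34 mm
- tray: the fixed grey boot tray, 280 mm (own x) by 440 mm (own y), walls 30 mm high; origin at the centre of its underside; holds bowl, mug, flashlight and scraper
- bowl: the stainless steel dog bowl, 160 mm across, 60 mm high; origin at the centre of its underside
- mug: the white ceramic mug, 80 mm across, 95 mm high, with a handle; origin at the centre of its underside
- flashlight: the green aluminium flashlight, 160 mm long and 36 mm thick, lying; origin under its middle, own x along it
- scraper: the red plastic ice scraper, 220 mm long, up to 75 mm wide and 20 mm thick, lying flat; origin under its middle, own x towards the blade
- jar: an amber glass jar with a steel lid, 90 mm across, 150 mm high, left of the cabinet; origin at the centre of its underside
- boot_brush: a brush lying on the bench near its right-hand side; own x along it

How it is judged:
On the way, in this order (a step that is already met when the one before it is completed fails the run):
1. the fingers touch the door at the white pad while the door is still open (contact force between any of the fingers, the arm and cabinet above 0.2 N and distance between the grasp point and door_pad below 0.05 m and value of joint cabinet_door above 0.08 rad), for 0.05 s.
2. the door is pushed shut (under 0.06 rad) while both keys are up (value of joint cabinet_door below 0.06 rad and value of joint each of green_key, yellow_key below 0.003 m), for 0.1 s.
3. the green key is down (over 6 mm), yellow still up (value of joint green_key above 0.006 m and value of joint yellow_key below 0.003 m), for 0.1 s.
4. the yellow key is down too (value of joint yellow_key above 0.006 m), for 0.1 s.
At the end, for the whole second after the job is handed in: Door within 0.06 rad of shut and still, green and yellow keys more than 6 mm down, red key up (under 3 mm), every switch within 30 mm and every other loose thing within 15 mm of where it started (value of joint cabinet_door below 0.06 rad and velocity of joint cabinet_door below 0.05 rad/s and value of joint each of green_key, yellow_key above 0.006 m and value of joint red_key below 0.003 m and distance of each of green_switch, yellow_switch, red_switch from where it was at the start of the episode below 0.03 m and distance of each of bowl, mug, flashlight, scraper, jar, boot_brush from where it was at the start of the episode below 0.015 m); the robot touches nothing.
It fails at once if out of order: the green key goes down while the door is not shut, or the yellow key goes down while the green one is up ((value of joint green_key above 0.003 m and value of joint cabinet_door above 0.08 rad) or (value of joint yellow_key above 0.003 m and value of joint green_key below 0.005 m)).
It fails at once if the red key is pressed (over 3 mm) (value of joint red_key above 0.003 m).
It fails at once if rough: the door is slammed (faster than 1.5 rad/s), or the cabinet or a switch is pressed harder than 30 N (velocity of joint cabinet_door below -1.5 rad/s or contact force between any of the fingers, the arm and cabinet above 30 N or contact force between any of the fingers, the arm and green_switch above 30 N or contact force between any of the fingers, the arm and yellow_switch above 30 N or contact force between any of the fingers, the arm and red_switch above 30 N).
It fails at once if a switch is lifted over 8 mm, tipped, or pushed more than 30 mm (height (world z) of any of green_switch, yellow_switch, red_switch above 0.008 m or angle between any of green_switch, yellow_switch, red_switch's own z axis and vertical above 0.2 rad or distance of any of green_switch, yellow_switch, red_switch from where it was at the start of the episode above 0.03 m).
It fails at once if another loose thing is disturbed (moved more than 15 mm) (distance of any of bowl, mug, flashlight, scraper, jar, boot_brush from where it was at the start of the episode above 0.015 m).
It also fails if it takes over 51 s, if anything falls off the work surface, if the arm or the gripper's body presses on something with over 40 N, if the wrist force passes 120 N, or if a joint passes its speed limit or range.

## Working session

There is one attempt and no reset: what is moved stays moved. The work goes in short steps, Python scripts to look and compute and a tool call to move; the robot and the scene stay as the last step left them, time stands still between calls to the robot, and variables do not carry over. Pictures are saved under pics/ and viewed, and the job is handed in when it is done.

Besides the shell and the picture viewer there is one more tool, called after "Emit:" as a command line: name --argument value ..., lists and objects as JSON in quotes. arm_command: Moves the arm, as the interface text tells. Its arguments: {"type":"object","properties":{"targets":{"type":"array"},"squeeze":{"type":"number"}},"required":["targets"]}

```bash
mkdir -p pics; python3 - <<'E'
from station import *
import cv2,numpy as np
for n in("side","top"):
    p,d=grab_frame(n); cv2.imwrite(f"pics/{n}0.png",p[:,:,::-1]); np.save(f"pics/{n}0.npy",d); print(n,camera_params(n))
s=get_state(); print(s)
E
```

```text
side {'mtx': array([[467.41088661,   0.        , 322.5566105 ],
       [  0.        , 467.41088661, 238.50901083],
       [  0.        ,   0.        ,   1.        ]]), 'eye': array([ 0.42586754, -1.21990631,  0.8893192 ]), 'orientation': array([-2.10645287,  0.02468321, -0.09534973])}
top {'mtx': array([[555.2684198 ,   0.        , 319.45184062],
       [  0.        , 555.2684198 , 237.98911794],
       [  0.        ,   0.        ,   1.        ]]), 'eye': array([0.33667648, 0.03970205, 1.60080162]), 'orientation': array([-3.02312595, -0.01429061, -1.56010978])}
{'t': 0.1, 'q': array([ 1.49911430e+00,  3.59332634e-01,  1.11734860e-02, -3.00004215e-04,
       -1.22408729e+00, -2.88097568e-01]), 'qd': array([ 0.00125687, -0.0031703 ,  0.00173382,  0.00178536, -0.00070647,
       -0.00116185]), 'joint_efforts': array([-1.05591800e-03, -5.84163058e+01,  2.93751740e+01,  7.01560915e+00,
        1.02452002e-02, -4.72572151e-05]), 'eef_pos': array([0.23759173, 0.6316335 , 0.40381649]), 'ee_rot': array([ 3.14012216e+00, -1.41641291e-04, -3.59881638e-01]), 'force': array([ 0.23791546, -0.21640846,  0.3295236 ]), 'moment': array([ 0.039249  , -0.03242782, -0.02179442]), 'width': 0.08765827067451704}
```

View pics/side0.png

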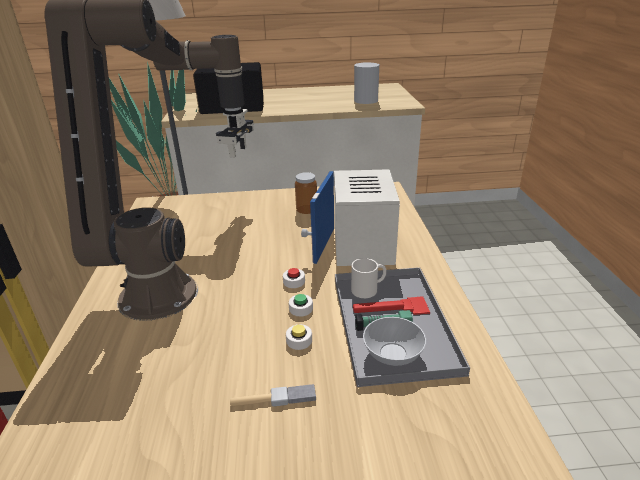

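View pics/top0.png

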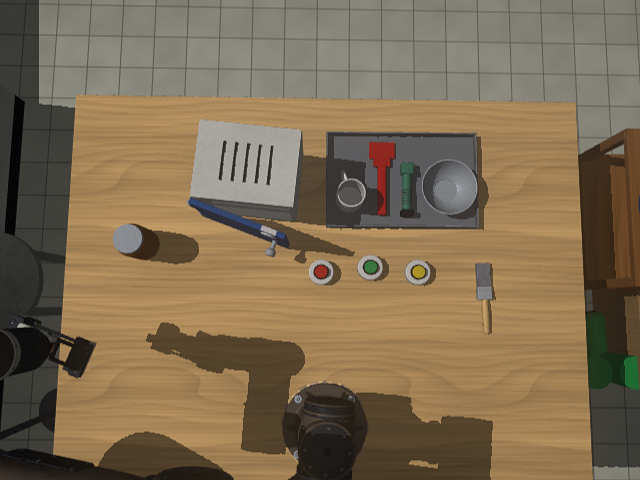

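The side view shows the blue door ajar with its knob at (305,233), and the red, green and yellow switches at (293,275), (300,302) and (298,334). In the top view the door runs from the hinge at about (191,202) to the free edge at about (287,240), with the mark at about (268,232). The keys there are at (321,272), (371,268) and (419,272).

```bash
cat > h.py <<'E'
from station import *
import cv2,numpy as np
from scipy.spatial.transform import Rotation as R
def ray(n,u,v):
    c=camera_params(n);K=c['mtx'];r=R.from_euler('xyz',c['orientation'])
    return c['eye'],r.apply([(u-K[0,2])/K[0,0],(v-K[1,2])/K[1,1],1])
def atz(n,u,v,z):
    e,d=ray(n,u,v); return e+d*(z-e[2])/d[2]
def atd(n,u,v,D):
    e,d=ray(n,u,v); return e+d*D
def proj(n,p):
    c=camera_params(n);K=c['mtx'];r=R.from_euler('xyz',c['orientation'])
    q=K@r.inv().apply(np.array(p)-c['eye']); return q[:2]/q[2]
E
python3 - <<'E'
from h import *
p=cv2.imread('pics/top0.png');d=np.load('pics/top0.npy')
a=p[180:300,180:340]; b=p[230:310,290:450]
cv2.imwrite('pics/doorc.png',cv2.resize(a,None,fx=5,fy=5,interpolation=cv2.INTER_CUBIC))
cv2.imwrite('pics/keysc.png',cv2.resize(b,None,fx=5,fy=5,interpolation=cv2.INTER_CUBIC))
hsv=cv2.cvtColor(p,cv2.COLOR_BGR2HSV)
for nm,(u,v) in dict(red=(321,272),green=(371,268),yellow=(419,272)).items():
    m=np.zeros(p.shape[:2],np.uint8); m[v-14:v+15,u-14:u+15]=1
    k=(hsv[...,1]>110)&(hsv[...,2]>40)&(m>0)
    h0=hsv[v,u,0]; k&=abs(hsv[...,0].astype(int)-h0)<12
    vv,uu=np.nonzero(k); print(nm,uu.mean(),vv.mean(),len(uu),atz('top',uu.mean(),vv.mean(),.044),atd('top',u,v,d[v,u]))
E
```

```text
red 320.7027027027027 271.2432432432432 148 [0.42836967 0.01492373 0.044     ] [0.42630927 0.01405344 0.04310922]
green 370.35483870967744 266.5725806451613 124 [ 0.44310224 -0.12448442  0.044     ] [ 0.43927074 -0.12656066  0.04154377]
yellow 421.0474040632054 272.0451467268623 443 [ 0.42936706 -0.26715319  0.044     ] [ 0.42965334 -0.26211792  0.04021035]
```

View pics/doorc.png

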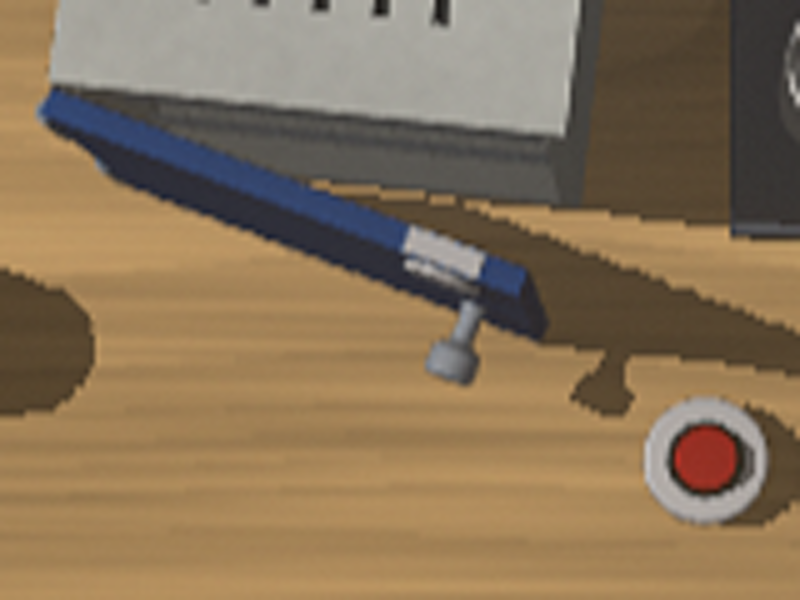

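View pics/keysc.png

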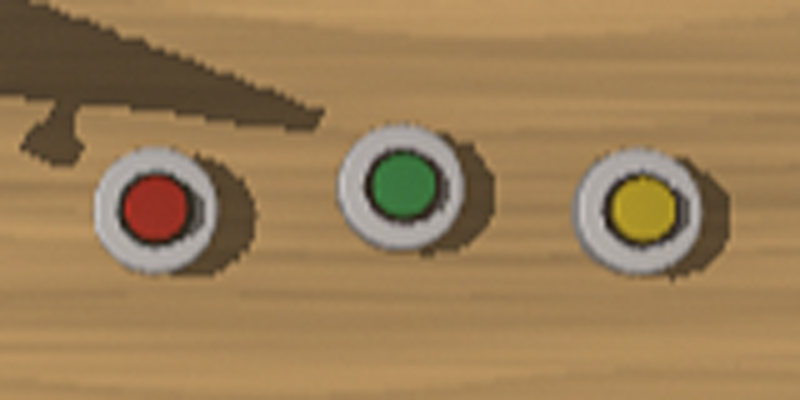

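The door crop (5x, offset 180,180) shows the mark's corners at about (410,226), (485,252), (478,278) and (403,248). The top edge runs from (55,88)/(40,112) to (523,268)/(518,296). In the key crop the centres are red (155,209), green (403,186) and yellow (644,210).

```bash
python3 - <<'E'
from h import *
np.set_printoptions(precision=4,suppress=True)
def f(x,y,o,z): return atz('top',(x+.5)/5-.5+o[0],(y+.5)/5-.5+o[1],z)
o=(180,180)
P={k:f(*v,o,.238) for k,v in dict(mb1=(410,226),mb2=(485,252),mf2=(478,278),mf1=(403,248),hb=(55,88),hf=(40,112),fb=(523,268),ff=(518,296)).items()}
for k,v in P.items(): print(k,v)
for n,v in dict(red=(155,209),green=(403,186),yellow=(644,210)).items(): print(n,f(*v,(290,230),.044))
dr=P['ff']-P['hf'];print(np.linalg.norm(dr),np.arctan2(dr[1],dr[0]))
# cabinet front top edge z=.240
a=f(50,85,o,.24);b=f(563,137,o,.24);print('cab',a,b,np.linalg.norm(a-b),np.arctan2(*(b-a)[[1,0]]))
c=np.mean([P['mb1'],P['mb2'],P['mf1'],P['mf2']],0);print('mark',c)
# depth checks
d=np.load('pics/top0.npy')
for u,v in((268,230),(245,221),(260,140),(321,272)): print(u,v,atd('top',u,v,d[v,u]))
# side view projections
print(proj('side',[.42,.01,.044]))
E
```

```text
mb1 [0.5302 0.1655 0.238 ]
mb2 [0.5177 0.1282 0.238 ]
mf2 [0.5047 0.1314 0.238 ]
mf1 [0.5192 0.1687 0.238 ]
hb [0.5972 0.3433 0.238 ]
hf [0.585  0.3503 0.238 ]
fb [0.5099 0.1092 0.238 ]
ff [0.496  0.1115 0.238 ]
red [0.4279 0.0152 0.044 ]
green [ 0.4425 -0.124   0.044 ]
yellow [ 0.4305 -0.2597  0.044 ]
0.2548675673975918 -1.9276839916171415
cab [0.5983 0.3454 0.24  ] [0.5755 0.0905 0.24  ] 0.2559186760336798 -1.6600247965225003
mark [0.5179 0.1484 0.238 ]
268 230 [0.5171 0.1492 0.2402]
245 221 [0.5385 0.2062 0.2428]
260 140 [0.7442 0.1739 0.2441]
321 272 [0.4263 0.0141 0.0431]
[290.4458 271.4562]
```

The numbers agree with the given sizes: door top length about 255 mm, mark 40 mm wide, opening about 0.27 rad. The hinge comes out near (0.601,0.347) and the pad near (0.507,0.152,0.208). The tool's jaw axis already lies parallel to the open door. I'll bring the closed fingers in front of the pad.

Emit:
arm_command --targets '[[[0, 0, 0], [10, -20, 0], 1], [[0, 0, 0], [15, -30, 0], 1], [[0, 0, 0], [20, -40, -3], 1], [[0, 0, 0], [20, -40, -3], 1], [[0, 0, 0], [20, -40, -3], 1], [[0, 0, 0], [20, -40, -3], 1], [[0, 0, 0], [20, -40, -3], 1], [[0, 0, 0], [20, -40, -3], 1]]' --squeeze 5

```text
t: 0.9
eef_pos: [0.383, 0.3399, 0.3864]
ee_rot: [3.141, 0.0, -0.359]
force: [1.0, 1.0, -0.4]
width: 0.0291
```

Emit:
arm_command --targets '[[[0, 0, 0], [20, -40, -3], 1], [[0, 0, 0], [20, -40, -3], 1], [[0, 0, 0], [20, -40, -3], 1], [[0, 0, 0], [15, -30, -3], 1], [[0, 0, 0], [8, -16, 0], 1], [[0, 0, 0], [4, -10, 0], 1], [[0, 0, 0], [0, 0, 0], 1], [[0, 0, 0], [0, 0, 0], 1]]'

```text
t: 1.7
eef_pos: [0.4696, 0.166, 0.3746]
ee_rot: [-3.142, 0.0, -0.36]
force: [0.1, -0.6, 0.1]
width: 0.0008
```

```bash
python3 - <<'E'
from h import *
for n in("side","top"):
    p,d=grab_frame(n); np.save(f'pics/{n}1.npy',d)
    c=p[120:300,220:400] if n=='side' else p[180:300,180:340]
    cv2.imwrite(f"pics/{n}1.png",cv2.resize(c[:,:,::-1],None,fx=3.3 if n=='side' else 5,fy=3.3 if n=='side' else 5,interpolation=cv2.INTER_CUBIC))
print(get_state())
E
```

```text
{'t': 1.8, 'q': array([ 7.36052015e-01,  8.89588764e-02, -4.13873512e-01, -9.21364569e-05,
       -1.06787929e+00,  4.75862721e-01]), 'qd': array([ 3.44808828e-03,  3.80740370e-04,  9.44254984e-05,  1.31458619e-03,
       -1.36522908e-03,  2.11003441e-03]), 'joint_efforts': array([-3.53953466e-01, -3.46937227e+01,  2.73374301e+01,  6.49488240e+00,
        6.20865030e-02, -5.34413732e-03]), 'eef_pos': array([0.46943147, 0.16647266, 0.37465152]), 'ee_rot': array([-3.14148043e+00,  3.29844594e-05, -3.58925994e-01]), 'force': array([ 0.23215983, -0.17334825, -0.0020252 ]), 'moment': array([0.02511052, 0.01955611, 0.06063972]), 'width': 0.0007011488416330071}
```

View pics/side1.png

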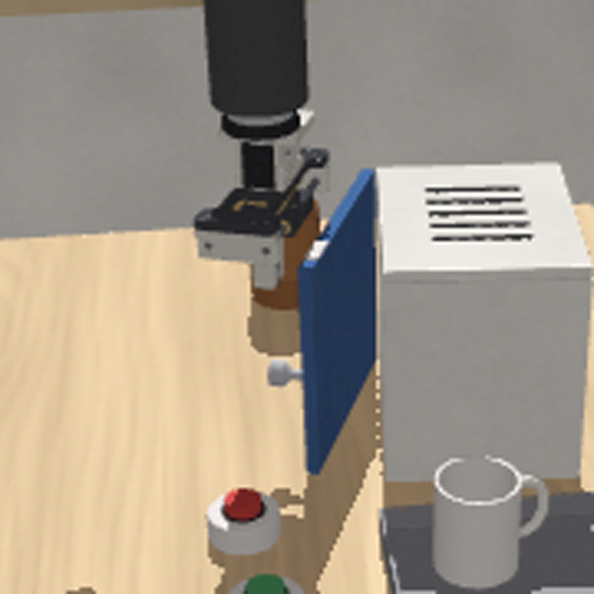

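View pics/top1.png

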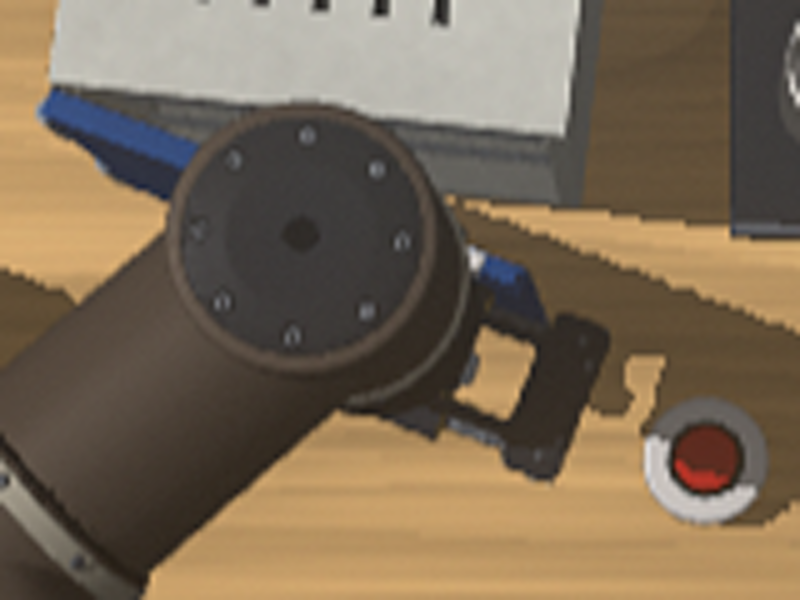

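The closed fingertips are in front of the pad: side crop tips at about (268,287), knob well below at (280,373). Next I'll use the depth to check how far the gripper's parts reach towards the door at each height.

```bash
python3 - <<'E'
from h import *
np.set_printoptions(precision=1,suppress=True)
d=np.load('pics/side1.npy');c=camera_params('side');K=c['mtx']
v,u=np.mgrid[120:215,270:330];D=d[120:215,270:330]
pc=np.stack([(u-K[0,2])/K[0,0]*D,(v-K[1,2])/K[1,1]*D,D],-1).reshape(-1,3)[D.ravel()>0]
W=R.from_euler('xyz',c['orientation']).apply(pc)+c['eye']
T=np.array([.4694,.1665,.3747])
L=R.from_euler('xyz',[-3.1415,0,-.359]).inv().apply(W-T)*1000 # tool x,y,z
k=(abs(L[:,1])<110)&(L[:,2]<185)&(abs(L[:,0])<60)&(L[:,2]>40)
# tool x direction in world
print(R.from_euler('xyz',[-3.1415,0,-.359]).apply([1,0,0]))
L=L[k]
for z in range(80,185,8):
    s=L[(L[:,2]>=z)&(L[:,2]<z+8)]
    if len(s): print(z,len(s),'x',np.percentile(s[:,0],[2,50,98]),'y',np.percentile(s[:,1],[2,50,98]))
E
```

```text
[ 0.9 -0.4  0. ]
80 101 x [-32.7   9.4  39.8] y [-83.3  90.1  97.4]
88 123 x [-29.6  29.7  40.3] y [-84.6  14.1  93.3]
96 101 x [-33.7  19.7  40.1] y [-86.1  85.1  92.6]
104 78 x [-35.5  16.9  39.8] y [-84.1  86.   92. ]
112 5 x [ 5.3 16.8 27. ] y [-68.8  83.5  86.9]
128 32 x [31.9 53.1 57.8] y [-106.1  -14.8   35.5]
136 93 x [39.  52.8 59.5] y [-105.6  -26.6   43.5]
144 46 x [-5.6 57.  59.4] y [-109.1   15.6   46.5]
152 53 x [-4.6 57.2 59.3] y [-103.2    6.7   45.2]
160 65 x [-7.  56.4 59.2] y [-97.9  12.5  44.5]
168 47 x [-7.9 54.8 59.6] y [-103.6   10.3   44.8]
176 40 x [36.5 57.9 59.5] y [-100.5   -7.1   46.7]
184 1 x [58.3 58.3 58.3] y [-0.4 -0.4 -0.4]
```

The body stays above z = 0.262, clear of the door top at 0.238, and the fingers reach only about ±9 mm. Approaching the pad slowly.

Emit:
arm_command --targets '[[[0, 0, 0], [5, -2, 0], 1], [[0, 0, 0], [5, -2, 0], 1], [[0, 0, 0], [5, -2, 0], 1], [[0, 0, 0], [5, -2, 0], 1], [[0, 0, 0], [2, -1, 0], 1], [[0, 0, 0], [2, -1, 0], 1], [[0, 0, 0], [2, -1, 0], 1]]'

```text
t: 2.5
eef_pos: [0.4958, 0.1546, 0.3746]
ee_rot: [3.141, 0.0, -0.36]
force: [-0.6, -0.0, -0.0]
width: 0.0004
```

Emit:
arm_command --targets '[[[0, 0, 0], [2, -1, 0], 1], [[0, 0, 0], [2, -1, 0], 1], [[0, 0, 0], [2, -1, 0], 1], [[0, 0, 0], [2, -1, 0], 1]]'

```text
t: 2.9
eef_pos: [0.5038, 0.1507, 0.3747]
ee_rot: [-3.142, -0.0, -0.36]
force: [-0.6, 0.8, 0.2]
width: 0.0005
```

```bash
python3 - <<'E'
from h import *
for n in("side",):
    p,d=grab_frame(n)
    c=p[120:300,220:400]
    cv2.imwrite(f"pics/{n}2.png",cv2.resize(c[:,:,::-1],None,fx=3.3,fy=3.3,interpolation=cv2.INTER_CUBIC))
s=get_state();print(s['eef_pos'],s['force'])
E
```

```text
[0.5040271  0.15065277 0.3746781 ] [ 0.46510696 -0.38496938  0.03792654]
```

View pics/side2.png

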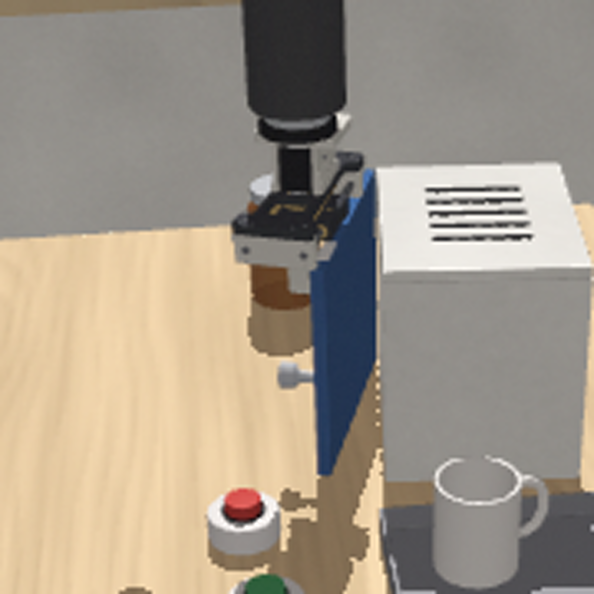

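The door has moved with the fingers: its free edge went from 303 to 314 in the crop, so there is contact at the pad. Continuing to push, turning along with the door.

Emit:
arm_command --targets '[[[0, 0, 0.03], [5, -2, 0], 1], [[0, 0, 0.03], [5, -2, 0], 1], [[0, 0, 0.03], [5, -1, 0], 1], [[0, 0, 0.03], [5, -1, 0], 1], [[0, 0, 0.03], [5, -1, 0], 1], [[0, 0, 0.03], [4, -1, 0], 1], [[0, 0, 0.03], [4, -1, 0], 1], [[0, 0, 0.03], [3, -1, 0], 1]]'

```text
t: 3.75
eef_pos: [0.5398, 0.1406, 0.3746]
ee_rot: [3.141, 0.0, -0.119]
force: [-0.7, -1.0, 1.3]
width: 0.0006
```

Emit:
arm_command --targets '[[[0, 0, 0.01], [2, 0, 0], 1], [[0, 0, 0.01], [2, 0, 0], 1], [[0, 0, 0], [1, 0, 0], 1]]'

```text
t: 4.05
eef_pos: [0.5448, 0.1407, 0.3747]
ee_rot: [3.142, 0.0, -0.1]
force: [-0.2, -0.9, 0.3]
width: 0.0005
```

Emit:
arm_command --targets '[[[0, 0, 0], [1, 0, 0], 1], [[0, 0, 0], [1, 0, 0], 1]]'

```text
t: 4.25
eef_pos: [0.5467, 0.1408, 0.3747]
ee_rot: [3.142, 0.0, -0.1]
force: [-1.2, -0.0, 0.6]
width: -0.0
```

Emit:
arm_command --targets '[[[0, 0, 0], [1, 0, 0], 1], [[0, 0, 0], [1, 0, 0], 1]]'

```text
t: 4.45
eef_pos: [0.5487, 0.1408, 0.3747]
ee_rot: [3.142, 0.0, -0.1]
force: [-0.5, -0.7, 0.4]
width: 0.0004
```

Emit:
arm_command --targets '[[[0, 0, 0], [1, 0, 0], 1]]'

```text
t: 4.55
eef_pos: [0.5492, 0.1407, 0.3746]
ee_rot: [3.141, 0.002, -0.1]
force: [-9.8, 1.3, 5.9]
width: 0.0005
```

Emit:
arm_command --targets '[[[0, 0, 0], [1, 0, 0], 1]]'

```text
t: 4.65
eef_pos: [0.5495, 0.1407, 0.3746]
ee_rot: [3.141, 0.003, -0.1]
force: [-13.2, 2.7, 9.0]
width: 0.0003
```

```bash
python3 - <<'E'
from h import *
for n,(a,b,f) in dict(side=(120,220,3.3),top=(180,180,5)).items():
    p,d=grab_frame(n)
    c=p[a:a+180,b:b+180] if n=='side' else p[a:a+120,b:b+160]
    cv2.imwrite(f"pics/{n}3.png",cv2.resize(c[:,:,::-1],None,fx=f,fy=f,interpolation=cv2.INTER_CUBIC))
s=get_state();print(s['eef_pos'],s['force'])
E
```

```text
[0.54942109 0.14072525 0.37465591] [-10.69268424   1.40397446   6.75592115]
```

View pics/side3.png

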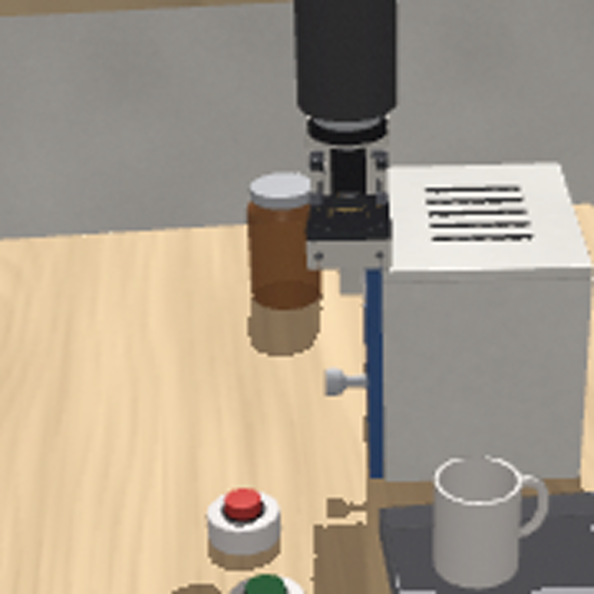

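View pics/top3.png

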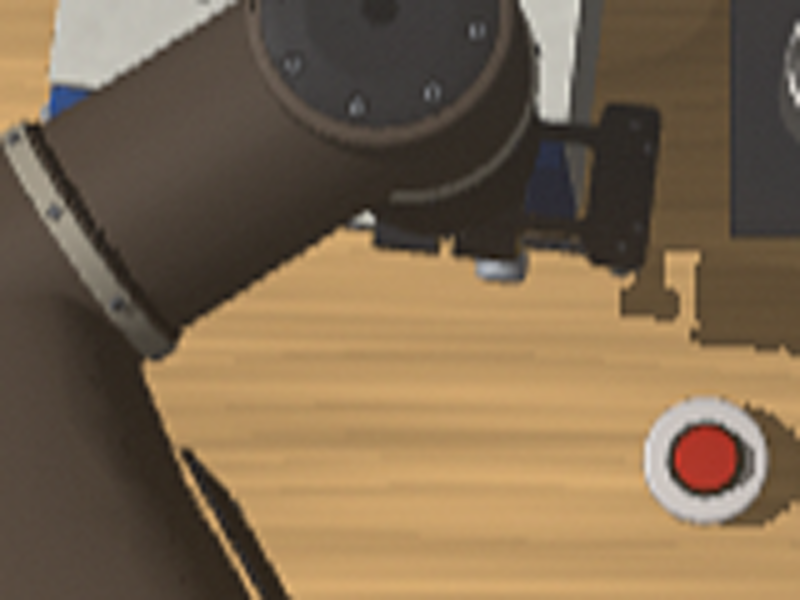

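The side crop shows the door flat against the cabinet front (its panel at x≈366–383), with 10–14 N building at the stop, so it is shut. Backing off, then over to green.

Emit:
arm_command --targets '[[[0, 0, 0], [-1, 0, 0], 1], [[0, 0, 0], [-5, 0, 0], 1], [[0, 0, 0], [-15, 0, 0], 1], [[0, 0, 0], [-20, 0, 0], 1], [[0, 0, 0], [-8, -10, 0], 1], [[0, 0, 0], [-8, -25, 0], 1], [[0, 0, 0], [-8, -40, 0], 1], [[0, 0, 0], [-8, -40, 0], 1]]'

```text
t: 5.55
eef_pos: [0.4773, 0.0247, 0.3749]
ee_rot: [-3.141, -0.001, -0.098]
force: [0.5, 0.3, 0.2]
width: 0.0007
```

Emit:
arm_command --targets '[[[0, 0, 0], [-8, -40, -20], 1], [[0, 0, 0], [-8, -40, -20], 1], [[0, 0, 0], [-8, -35, -20], 1], [[0, 0, 0], [-8, -25, -20], 1], [[0, 0, 0], [-4, -10, -10], 1], [[0, 0, 0], [0, 0, 0], 1], [[0, 0, 0], [0, 0, 0], 1]]'

```text
t: 6.25
eef_pos: [0.4423, -0.1242, 0.2852]
ee_rot: [3.141, -0.001, -0.1]
force: [0.1, -0.2, 0.6]
width: 0.0005
```

```bash
python3 - <<'E'
from h import *
for n,(a,b,f) in dict(side=(170,200,3),top=(0,0,1)).items():
    p,d=grab_frame(n)
    c=p[a:a+200,b:b+200] if n=='side' else p[100:320,160:460]
    f=3 if n=='side' else 2.6
    cv2.imwrite(f"pics/{n}4.png",cv2.resize(c[:,:,::-1],None,fx=f,fy=f,interpolation=cv2.INTER_CUBIC))
s=get_state();print(s['eef_pos'],s['force'],s['ee_rot'])
E
```

```text
[ 0.4425284  -0.12360671  0.28556501] [-0.61432358  0.26731394  1.05306167] [-3.14138451e+00 -1.91857415e-03 -9.87474628e-02]
```

View pics/side4.png

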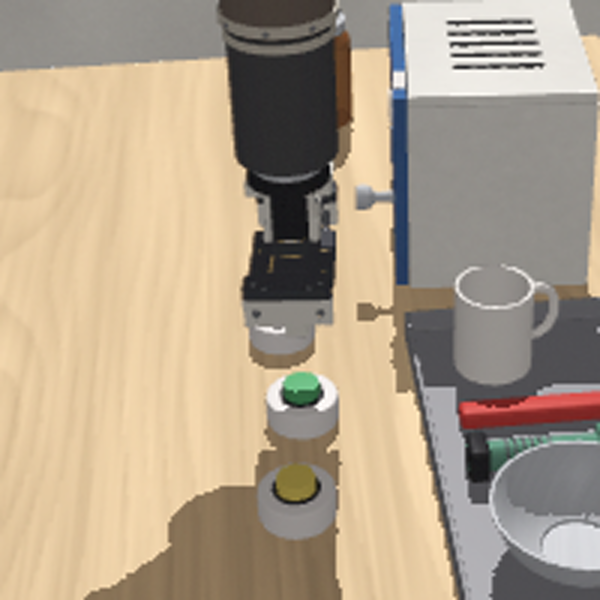

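View pics/top4.png

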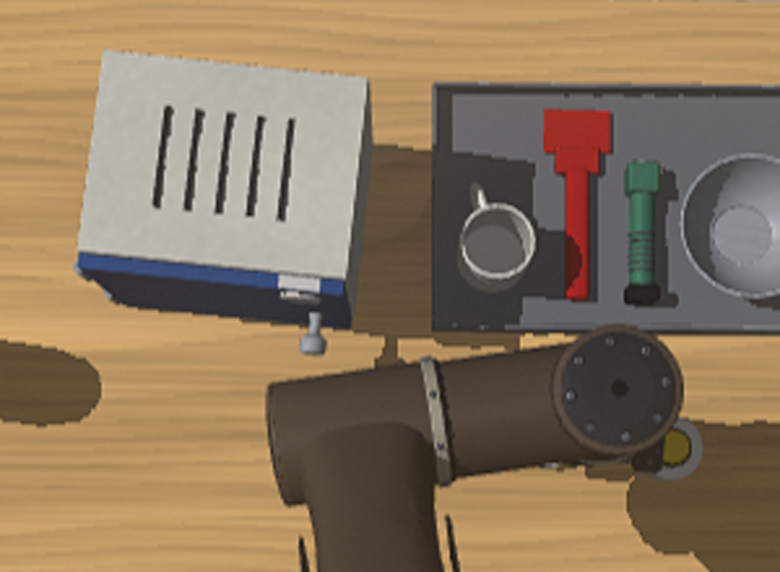

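The top view shows the door flush along the cabinet front, so it is shut. In the side crop the green key is at (302,384) and yellow at (297,481). I'll check where the tips project before pressing.

```bash
python3 - <<'E'
from h import *
f=lambda p:(proj('side',p)-[200,170])*3
print('tip',f([.4425,-.1236,.1076]),'green top',f([.4425,-.124,.044]),'yellow',f([.4305,-.2597,.044]))
for n,u,v in(('green',302,382),('yellow',297,479)): print(n,atz('side',u/3+200,v/3+170,.044))
E
```

```text
tip [295.98129237 326.99257169] green top [299.30241475 380.23989505] yellow [294.00690812 474.23235466]
green [ 0.44497149 -0.12712066  0.044     ]
yellow [ 0.4328371  -0.26632575  0.044     ]
```

Both views agree to about 3 mm, well inside the 36 mm key. Descending on green.

Emit:
arm_command --targets '[[[0, 0, 0], [1, -2, -15], 1], [[0, 0, 0], [0, 0, -20], 1], [[0, 0, 0], [0, 0, -12], 1], [[0, 0, 0], [0, 0, -6], 1], [[0, 0, 0], [0, 0, -3], 1], [[0, 0, 0], [0, 0, -2], 1], [[0, 0, 0], [0, 0, -2], 1]]'

```text
t: 7.05
eef_pos: [0.4431, -0.126, 0.2252]
ee_rot: [-3.141, -0.001, -0.099]
force: [0.6, -0.8, -0.3]
width: 0.0006
```

Emit:
arm_command --targets '[[[0, 0, 0], [0, 0, -2], 1], [[0, 0, 0], [0, 0, -2], 1], [[0, 0, 0], [0, 0, -2], 1], [[0, 0, 0], [0, 0, -2], 1]]'

```text
t: 7.45
eef_pos: [0.4429, -0.1262, 0.2168]
ee_rot: [-3.141, -0.001, -0.1]
force: [0.9, 1.6, 2.9]
width: 0.0003
```

Emit:
arm_command --targets '[[[0, 0, 0], [0, 0, -2], 1]]'

```text
t: 7.55
eef_pos: [0.4429, -0.1262, 0.2147]
ee_rot: [-3.141, -0.001, -0.1]
force: [0.3, 1.0, 2.6]
width: 0.0004
```

3 N key resistance at 0.215. The bottom should be near 0.212, so I continue by 1 mm.

Emit:
arm_command --targets '[[[0, 0, 0], [0, 0, -1], 1]]'

```text
t: 7.65
eef_pos: [0.4429, -0.1262, 0.2136]
ee_rot: [-3.141, -0.001, -0.1]
force: [0.3, 2.6, 2.4]
width: 0.0003
```

Emit:
arm_command --targets '[[[0, 0, 0], [0, 0, -1], 1]]'

```text
t: 7.75
eef_pos: [0.4429, -0.1262, 0.2127]
ee_rot: [-3.142, -0.001, -0.1]
force: [1.5, 1.6, 3.1]
width: 0.0004
```

Emit:
arm_command --targets '[[[0, 0, 0], [0, 0, -0.5], 1], [[0, 0, 0], [0, 0, 0], 1]]'

```text
t: 7.95
eef_pos: [0.4429, -0.1262, 0.2124]
ee_rot: [-3.142, -0.001, -0.1]
force: [0.5, 1.4, 4.2]
width: 0.0006
```

Emit:
arm_command --targets '[[[0, 0, 0], [0, 0, -0.5], 1], [[0, 0, 0], [0, 0, 0], 1]]'

```text
t: 8.15
eef_pos: [0.4429, -0.1262, 0.2123]
ee_rot: [3.142, -0.001, -0.099]
force: [-1.5, 3.1, 11.0]
width: 0.0005
```

Stop felt (11 N), so green is fully down. Lift and move over yellow.

Emit:
arm_command --targets '[[[0, 0, 0], [0, 0, 0], 1], [[0, 0, 0], [0, 0, 5], 1], [[0, 0, 0], [0, 0, 20], 1], [[0, 0, 0], [0, 0, 30], 1], [[0, 0, 0], [-2, -20, 15], 1], [[0, 0, 0], [-3, -40, 0], 1], [[0, 0, 0], [-3, -40, 0], 1], [[0, 0, 0], [-2, -25, 0], 1]]'

```text
t: 8.95
eef_pos: [0.4319, -0.2531, 0.2817]
ee_rot: [-3.142, 0.001, -0.1]
force: [0.5, 1.2, -0.3]
width: 0.0004
```

Emit:
arm_command --targets '[[[0, 0, 0], [-1, -11, 0], 1], [[0, 0, 0], [0, 0, 0], 1], [[0, 0, 0], [0, 0, 0], 1]]'

```text
t: 9.25
eef_pos: [0.4314, -0.262, 0.2814]
ee_rot: [-3.141, 0.001, -0.101]
force: [-0.8, 0.4, -1.0]
width: 0.0005
```

```bash
python3 - <<'E'
from h import *
for n,(a,b,f) in dict(side=(170,200,3),top=(0,0,1)).items():
    p,d=grab_frame(n)
    c=p[a:a+200,b:b+200] if n=='side' else p[100:320,180:480]
    f=3 if n=='side' else 2.6
    cv2.imwrite(f"pics/{n}5.png",cv2.resize(c[:,:,::-1],None,fx=f,fy=f,interpolation=cv2.INTER_CUBIC))
s=get_state();print(s['eef_pos'],s['force'],s['ee_rot'])
E
```

```text
[ 0.43162134 -0.26145814  0.28158002] [0.84711043 0.46402858 0.78432385] [-3.14143134e+00  3.77586301e-04 -9.90369171e-02]
```

View pics/side5.png

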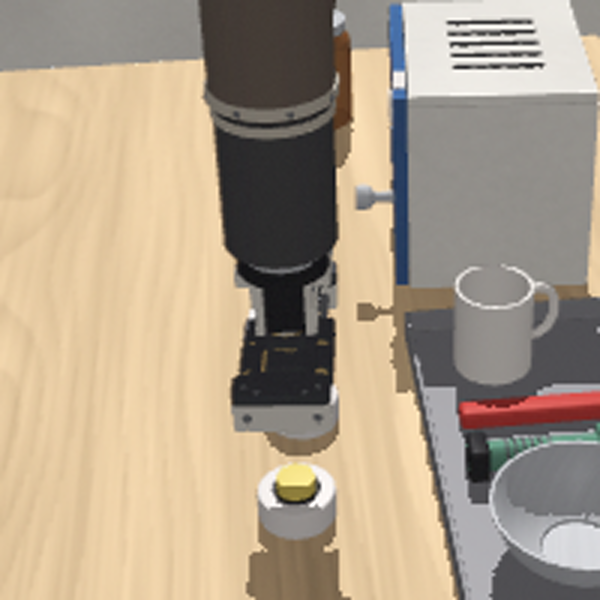

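View pics/top5.png

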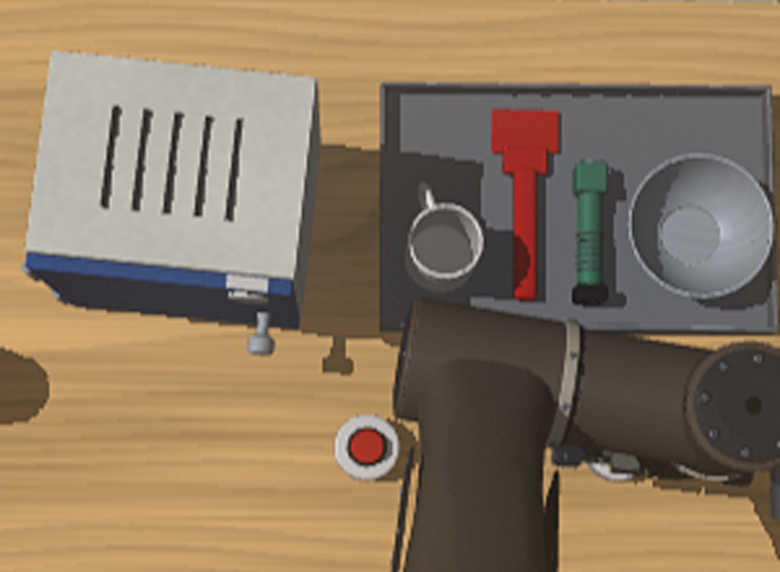

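Yellow is still in place at (297,482) in the side crop. Green is hidden, but its 10 mm stroke was measured. Pressing yellow.

Emit:
arm_command --targets '[[[0, 0, 0], [0, 0, -15], 1], [[0, 0, 0], [0, 0, -20], 1], [[0, 0, 0], [0, 0, -12], 1], [[0, 0, 0], [0, 0, -6], 1], [[0, 0, 0], [0, 0, -3], 1], [[0, 0, 0], [0, 0, -2], 1], [[0, 0, 0], [0, 0, -2], 1], [[0, 0, 0], [0, 0, -2], 1]]'

```text
t: 10.15
eef_pos: [0.4319, -0.2623, 0.2202]
ee_rot: [3.141, -0.001, -0.1]
force: [-0.5, 1.2, 2.6]
width: 0.0003
```

Emit:
arm_command --targets '[[[0, 0, 0], [0, 0, -2], 1], [[0, 0, 0], [0, 0, -2], 1], [[0, 0, 0], [0, 0, -1], 1]]'

```text
t: 10.45
eef_pos: [0.4319, -0.2623, 0.2148]
ee_rot: [3.142, -0.001, -0.1]
force: [0.6, 1.6, 2.7]
width: 0.0004
```

Emit:
arm_command --targets '[[[0, 0, 0], [0, 0, -1], 1], [[0, 0, 0], [0, 0, -0.5], 1]]'

```text
t: 10.65
eef_pos: [0.4319, -0.2623, 0.2132]
ee_rot: [3.141, -0.001, -0.1]
force: [0.7, 1.1, 2.5]
width: 0.0007
```

Emit:
arm_command --targets '[[[0, 0, 0], [0, 0, -0.5], 1]]'

```text
t: 10.75
eef_pos: [0.432, -0.2623, 0.2128]
ee_rot: [3.142, -0.001, -0.1]
force: [0.7, 0.8, 2.5]
width: 0.0007
```

Emit:
arm_command --targets '[[[0, 0, 0], [0, 0, -0.5], 1], [[0, 0, 0], [0, 0, 0], 1]]'

```text
t: 10.95
eef_pos: [0.432, -0.2623, 0.2124]
ee_rot: [3.141, -0.001, -0.1]
force: [1.7, 1.2, 4.6]
width: 0.0007
```

Emit:
arm_command --targets '[[[0, 0, 0], [0, 0, -0.3], 1], [[0, 0, 0], [0, 0, 0], 1]]'

```text
t: 11.15
eef_pos: [0.432, -0.2623, 0.2124]
ee_rot: [3.141, -0.001, -0.1]
force: [0.5, 2.7, 8.6]
width: 0.0008
```

Stop felt. Lift clear and look.

Emit:
arm_command --targets '[[[0, 0, 0], [0, 0, 5], 1], [[0, 0, 0], [0, 0, 20], 1], [[0, 0, 0], [0, 0, 35], 1], [[0, 0, 0], [0, 0, 40], 1], [[0, 0, 0], [0, -20, 40], 1], [[0, 0, 0], [0, -40, 15], 1], [[0, 0, 0], [0, -40, 0], 1], [[0, 0, 0], [0, -40, 0], 1]]'

```text
t: 11.95
eef_pos: [0.431, -0.4035, 0.3677]
ee_rot: [3.142, -0.001, -0.099]
force: [0.5, -0.7, 0.4]
width: 0.0006
```

Emit:
arm_command --targets '[[[0, 0, 0], [0, -40, 0], 1], [[0, 0, 0], [0, -40, 0], 1], [[0, 0, 0], [0, -20, 0], 1], [[0, 0, 0], [0, 0, 0], 1], [[0, 0, 0], [0, 0, 0], 1]]'

```text
t: 12.45
eef_pos: [0.431, -0.5023, 0.3658]
ee_rot: [-3.14, 0.002, -0.101]
force: [-0.7, 0.9, 0.3]
width: 0.0003
```

```bash
python3 - <<'E'
from h import *
for n in('side','top'):
    p,d=grab_frame(n)
    if n=='side':c,f=p[170:370,200:400],3
    else:c,f=p[100:320,180:480],2.6
    cv2.imwrite(f"pics/{n}6.png",cv2.resize(c[:,:,::-1],None,fx=f,fy=f,interpolation=cv2.INTER_CUBIC))
s=get_state();print(s['t'],s['eef_pos'],s['force'])
E
```

```text
12.55 [ 0.43141174 -0.50151208  0.3666267 ] [-0.1772042   0.22872357 -0.44375759]
```

View pics/side6.png

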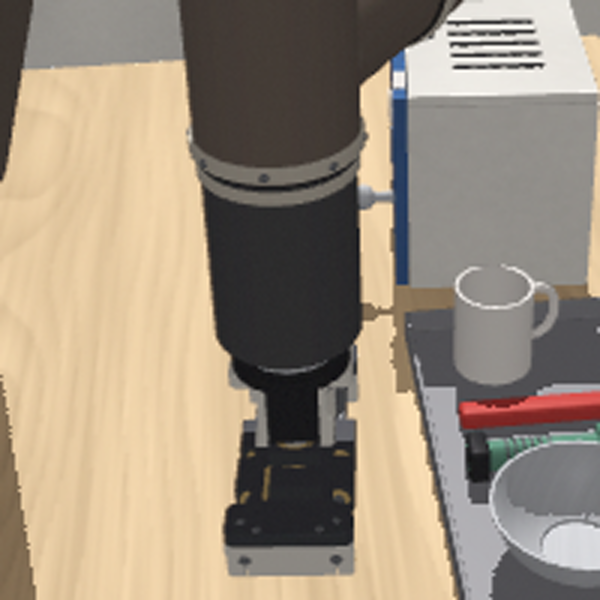

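View pics/top6.png

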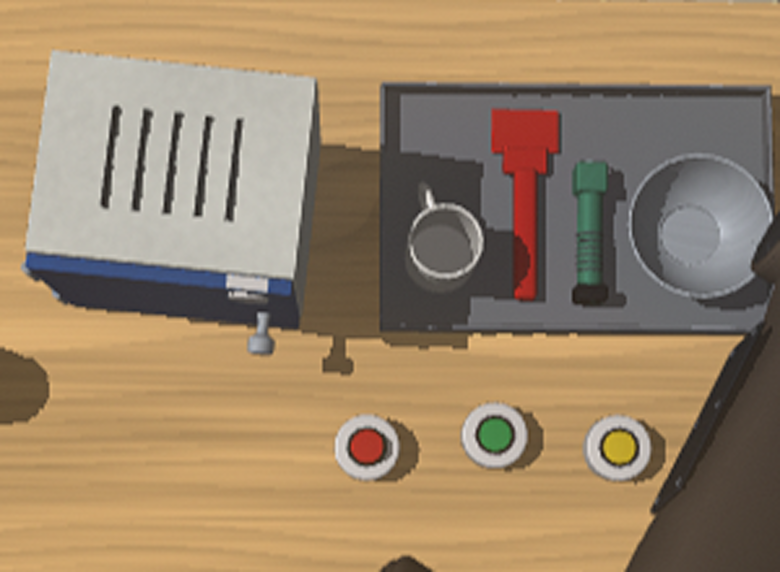

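The top view shows the door flush. Green (495,435) and yellow (619,447) sit low with no side shadow, red (367,447) is still raised, and everything else is in place. The arm is free, so I'm handing in.

```bash
python3 -c "
from station import *
print(job_done())"
```

```text
the job is handed in; nothing more can be done
None
```

The door is shut, the green key is down and then the yellow, in that order, and the job was handed in at about 12.6 s of the 51 s allowed. No verdict was reported.

- **Door:** I pushed it shut at the white pad with closed fingertips until the stop was felt. The readings at the stop peaked at about 16 N in total, below the 30 N limit.
- **Keys:** Both were pressed to the end of their travel, with peak readings of about 11 N on green and 9 N on yellow. The fingertips ended at the height given for a fully pressed key.
- **Final check:** The last top picture shows the door flush, green and yellow down, red up, and the switches and the things in the tray where they started. The hand was clear of everything, with no force reading beyond noise.
- **Not seen at the end:** In the last side picture the arm hid the switches. The jar and the brush were outside the last pictures; no move went near the jar, and the arm passed well above the brush.

The two cameras agreed on the green and yellow key positions to within 3 to 7 mm. No check failed.

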